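Thread a sprung length rod through its stop bracket and hold it at its mark

ROBOT

A 7-joint arm with a two-finger parallel gripper is mounted at the origin on a cart in front of the work surface, level with it; the furniture and walls round the work are solid. World frame = base frame: x ahead of the robot, y to its left, z up, the work surface at z = 0. Lengths are in m, angles in rad, forces in N, time in s.
With the tool pointing down it reaches from about 0.425 to 1.025 m from the base axis. Payload 3.6 kg.
Tool frame: the origin (TCP) lies on the centre line of the jaws, within the pads' length; the fingertips stand 19 mm ahead of it and the grasp point (between the pads) is the TCP (bot.nose_length is the distance from the TCP to the fingertips, in m); z points along the fingers, y is the direction in which the jaws open and shut (so a half turn about z gives the same grasp; the last joint's range is limited). The gripper opens to 85 mm and grips with 20 to 120 N. Pads are 22 mm wide; open, the fingers measure 114 mm over their backs; the gripper's body (76 mm by 85 mm) begins 54 mm behind the grasp point. The pads swing forward as they close: fully open they stand 13 mm farther back than shut.
Start: joints at [-1.397, 0.591, 0.048, 1.609, -0.033, 0.943, -0.034], TCP at [0.191, 0.699, 0.25] pointing down, gripper open.
Joint ranges: [-2.69, 2.69], [-0.47, 2.24], [-1.27, 1.36], [0.19, 2.51], [-1.53, 4.68], [0.08, 2.07], [-3.09, 3.09]. Speed limits (rad/s): [2.57, 2.57, 3.14, 3.14, 3.14, 3.14, 3.14].

INTERFACE

Orientations are given as a 3x3 rotation matrix whose columns are the frame's x, y, z axes.
In Python, from rig import status, vision, order, nets, bot gives the robot as it stands.
- The arm moves only by the tool carry_out, never from a script. Its argument "series" is a list of rows, each a list of 7 numbers: the shift along the tool's x, y, z in mm, then the turn, a rotation vector about the tool's x, y, z in degrees, then the gripper's target within -1 to 1 (shut at 1, half-way at 0, fully open at -1). A call has exactly 8 rows; each row is the pose to reach, as a shift and turn from the pose commanded when the call began, along the tool's axes at that moment; what a row does not reach only later rows make up. A row lasts 1/8 s, in which the tool goes at most 62.5 mm and 10.7 degrees, less where a joint would pass 70% of its speed; a pose out of reach is approached as far as the arm can. A call with a gripper value outside its range is refused whole. The fingers move at their own pace and stop on an object; "force" is the grip in N (left out, the last holds). Time passes only in rows, so rows that repeat a pose let the fingers close, or fill a call up. It gives the time, the measured TCP pose, the force and the opening at its end, in the units of the state.
- status.observe(): the state, without advancing time (a new reading comes with each control period).
- vision.camera(name): name is "scene" or "top"; returns a dict with "image" (384x512x3 uint8, red, green, blue), "camera_matrix" (3x3 intrinsics, pixels), "k1" (the pictures are not rectified: a ray, as slopes to the right and down, at radius r is drawn at 1 + k1 r^2 times it, then the intrinsics apply), "R" (3x3) and "t" (3): a world point X has camera coordinates R X + t. Camera axes: x right, y down, z forward; pixel columns grow to the right and rows downward; lengths in m; the calibration is good to about 2 mm. A picture is of the moment at which its call begins. There is no depth.
- order.close_job(): hands the job in, once; it reports no verdict.
Trained networks look in a picture, given as the dict that the camera call returned (one of the last four; its "shot" number tells which), for a name from the list of things; names that differ only in an ending like _2 or _b are one class to them, and where a whole thing is asked for, a point or a joint stands for the part that bears it (a point fixed in the world has none). Each returns a list of dicts, best first, with "confidence" (0 to 1); they miss things now and then, are a little off and sometimes report something else, mostly with a low value. They report only what shows in the picture. A call takes as long as a camera call. They do not tell look-alikes from the thing itself.
- nets.search_frame(picture, name): "location" ([column, row] as shares, 0 to 1, of the picture: columns of its width, rows of its height, amid what is visible of it).
- nets.masks_of(picture, name): "mask" (384x512 bool, what is visible of it) and "location" ([column, row] as shares, 0 to 1, of the picture: columns of its width, rows of its height, amid what is visible of it).
- nets.mark_of(picture, name): "location" ([column, row] as shares, 0 to 1, of the picture: columns of its width, rows of its height: a listed point, or the origin of a listed thing).
The state is a dict: "time": time; "joint_positions": joint angles; "qvel": joint speeds; "joint_torque": joint torques, N m; "ee_pos": TCP position; "tcp_rot": TCP orientation; "force": force on the tool from outside, world axes, zero at the start; "moment": the same for the moment, N m; "grip_width": opening from 0.0 (shut) to 1.0 (fully open).
Only numpy, scipy, OpenCV 4.12 (cv2) and the standard library are available. Lean on these libraries where they do the work, as an engineer would, in place of code of your own. Each camera call takes 0.05 s, during which the arm holds its last target.

TASK

Thread the spring-loaded telescoping rod, knob first, through the opening under the bridge of the stop bracket, entering from the side of its long base rail, until its square collar rests against the bridge. Then take the knob on the far side and pull it straight out against the spring until the black ring on the thin stem has just come fully out of the barrel's mouth. Finish the program still gripping the knob and holding it out at that mark, and leave the engineer's square, the V-block and the pen where they lie.

Things in the scene. Friction and masses are not known exactly. Their poses are not given: they have to be found in the camera images.
- rod: Telescoping metal rod, 0.3 to 0.45 kg, 168 mm long closed, lying level. Origin: on its axis, in the front face of its square collar; +x along the axis to the knob. Along x, mm: square end flange 44x44 from -86 to -78; barrel 20 diameter to -8; square collar 44x44 to 0; front barrel 22 diameter to its mouth at 36; stem 10 diameter to 50; knob 20 diameter to 76, its rim 24 diameter to 82.
- rod_barrel (a point): Middle of the 70 mm long, 20 mm thick barrel between the rod's square flanges, on the axis, 43 mm behind the rod's origin: grip here from above to carry it. Its x axis is the rod's. The axis is 22 mm above whatever the rod lies on; it starts on an aluminium plate 134x198x15 mm, axis 37 mm above the worktop.
- rod_mouth (a point): Centre of the barrel's mouth, where the thin stem comes out (36 mm ahead of the rod's origin).
- knob_middle (a point): On the axis in the plunger's knob, 63 mm ahead of the rod's origin when closed; the place to pinch the knob (20 mm diameter, 26 mm long, the larger rim ahead of it). Its x axis is the rod's. It moves out with the plunger.
- plunger (a joint): How far the plunger is pulled out, m: 0 closed, end stop 0.045. An inner spring pulls it back: 4 N closed, 200 N/m more, 10 N at 0.030. The stem has one black ring 5 mm wide, at first hidden in the barrel; its front edge leaves the mouth at 0.025, its rear edge at 0.030, so 0.030 to 0.033 is on the mark.
- bracket: Stop bracket, metal, fixed. Origin: underside of its base, in the plane of the bridge's rear face; +x is the way the rod is threaded and pulled (it enters from -x), z up. Base rail 64 mm wide, 16 high, x -112 to +24 mm. Bridge x 0 to 14 mm, 64 wide, top 68 mm above the worktop; its opening is 32 wide, from the rail's top up to 53 mm above the worktop.
- bracket_seat (a point): Centre line of the opening in the plane of the bridge's rear face, 38 mm above the worktop; x axis as the bracket's. The rod's origin lies here when it is threaded through, its collar against the bridge and its flanges on the base rail.
- square: Bystander: small engineer's square lying flat, 78x98x15 mm, near the front edge. Leave it.
- v_block: Bystander: steel V-block 44x36x34 mm. Leave it.
- pen: Bystander: marker pen 135 mm long, lying down. Leave it.
Mind the look-alikes: they are no part of the job. Leave any yellow look-alike of the bracket alone.

How it is judged:
By the outcome, as a careful person would: the job done as asked, in the order asked, and still so for the second after the job is handed in, while the arm keeps its last pose, push and grip.
It also fails if it takes over 61 s, if anything falls off the work surface, if the arm or the gripper's body presses on something with over 40 N, if the wrist force passes 120 N, or if a joint passes its speed limit or range.

## Working session

There is one attempt and no reset: what is moved stays moved. The work goes in short steps, Python scripts to look and compute and a tool call to move; the robot and the scene stay as the last step left them, time stands still between calls to the robot, and variables do not carry over. Pictures are saved under pics/ and viewed, and the job is handed in when it is done.

Besides the shell and the picture viewer there is one more tool, called after "Emit:" by a JSON object that holds its "method" and its "body". carry_out: Moves the arm, as the interface text tells. Its arguments: {"type":"object","properties":{"series":{"type":"array","items":{"type":"array","items":{"type":"number"}}},"force":{"type":"number"}},"required":["series"]}

```bash
mkdir -p pics; ls
cat > h.py <<'E'
import numpy as np, cv2
from rig import status, vision, order, nets, bot
def save(p,name,box=None,sc=1):
    im=p["image"][:,:,::-1]
    if box: im=im[box[1]:box[3],box[0]:box[2]]
    if sc!=1: im=cv2.resize(im,None,fx=sc,fy=sc,interpolation=cv2.INTER_CUBIC)
    cv2.imwrite("pics/"+name,im)
def ray(p,uv):
    K=np.array(p["camera_matrix"]);k=p["k1"];R=np.array(p["R"]);t=np.array(p["t"])
    d=np.array([(uv[0]-K[0,2])/K[0,0],(uv[1]-K[1,2])/K[1,1]]);u=d.copy()
    for _ in range(30): u=d/(1+k*(u@u))
    return -R.T@t, R.T@np.array([u[0],u[1],1])
def atz(p,uv,z):
    c,d=ray(p,uv); return c+d*(z-c[2])/d[2]
def proj(p,X):
    K=np.array(p["camera_matrix"]);c=np.array(p["R"])@np.asarray(X,float)+np.array(p["t"]);s=c[:2]/c[2];s=s*(1+p["k1"]*(s@s))
    return np.array([K[0,0]*s[0]+K[0,2],K[1,1]*s[1]+K[1,2]])
def tri(p1,u1,p2,u2):
    c1,d1=ray(p1,u1);c2,d2=ray(p2,u2)
    A=np.stack([d1,-d2],1);s=np.linalg.lstsq(A,c2-c1,rcond=None)[0]
    a=c1+d1*s[0];b=c2+d2*s[1];return (a+b)/2,np.linalg.norm(a-b)
E
python3 - <<'E'
from h import *
np.set_printoptions(precision=4,suppress=True)
s=vision.camera("scene");t=vision.camera("top")
save(s,"s0.png",sc=1.5);save(t,"t0.png",sc=1.5)
for n in["rod","rod_barrel","rod_mouth","knob_middle","bracket","bracket_seat","square","v_block","pen"]:
  for nm,p in(("s",s),("t",t)):
    try: print(n,nm,[(np.round(np.array(d["location"])*[512,384],1),round(d["confidence"],2)) for d in nets.mark_of(p,n)])
    except Exception as e: print(n,nm,e)
o=status.observe();print(o["ee_pos"],o["tcp_rot"],o["time"],o["force"])
for p in(s,t): print(-np.array(p["R"]).T@p["t"],p["k1"],p["camera_matrix"])
E
```

```text
pics
rod s [(array([215.8, 155.5]), 0.8)]
rod t [(array([155.6, 190.7]), 0.74)]
rod_barrel s [(array([210.9, 149.7]), 0.81)]
rod_barrel t [(array([139.8, 193.4]), 0.72)]
rod_mouth s [(array([221.4, 158.3]), 0.9)]
rod_mouth t [(array([169. , 193.9]), 0.92)]
knob_middle s [(array([221. , 164.9]), 0.56), (array([215.6, 157.7]), 0.36)]
knob_middle t [(array([178.8, 195.8]), 0.64)]
bracket s [(array([269.7, 234.9]), 0.93), (array([330.1, 277.1]), 0.73)]
bracket t [(array([368.3, 176.6]), 0.64), (array([293.2, 200. ]), 0.55)]
bracket_seat s [(array([333.7, 266.1]), 0.89), (array([270.5, 224.4]), 0.65), (array([217.3, 159. ]), 0.5), (array([194.7, 210.6]), 0.42)]
bracket_seat t [(array([298.8, 193.9]), 0.97), (array([374.4, 174.3]), 0.71)]
square s [(array([194.8, 211.6]), 0.63)]
square t [(array([223.2, 248.2]), 0.86)]
v_block s [(array([222.2, 164.2]), 0.7), (array([273.8, 169.6]), 0.5)]
v_block t [(array([212.3, 138.1]), 0.7), (array([299.1, 192.5]), 0.37)]
pen s [(array([273.2, 316.9]), 0.94)]
pen t [(array([377.2, 244.8]), 0.79)]
[0.1911 0.6994 0.2503] [[-0.9646  0.2636  0.    ]
 [ 0.2636  0.9646  0.    ]
 [-0.      0.     -1.    ]] 1.0 [0.2757 1.4609 1.0149]
[ 0.1245 -0.6507  0.8205] -0.09956777895096072 [[389.4085   0.     252.0254]
 [  0.     389.4085 194.146 ]
 [  0.       0.       1.    ]]
[0.4033 0.0938 0.9845] 0.019881696496634103 [[350.9711   0.     254.1526]
 [  0.     350.9711 193.1521]
 [  0.       0.       1.    ]]
```

View pics/s0.png

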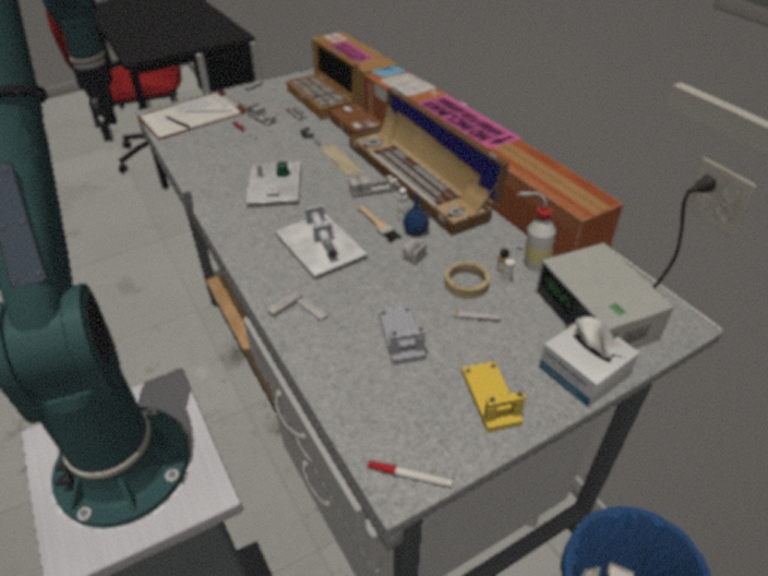

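View pics/t0.png

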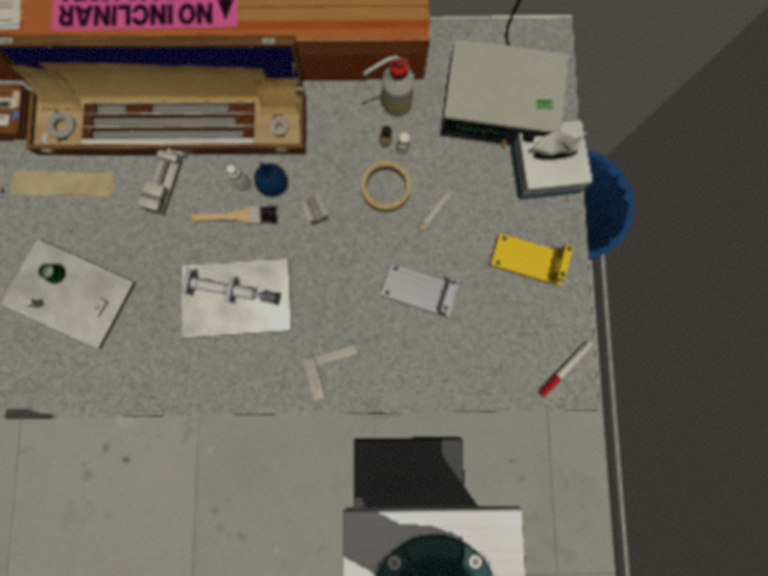

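The pictures show one rod, on a white plate (top ≈155,191; scene ≈216,158). There are two brackets: grey (top ≈280,193; scene ≈269,222) and yellow (top ≈355,172; scene ≈330,266), and the yellow one is the look-alike. Possible confusions for the rod are the grey clamp-like thing (top 107,120) and the stationery on the second white plate (top 45,195). I choose the rod on the plate and the grey bracket, and check both in a crop.

Run:
```python
from h import *
t=vision.camera("top");s=vision.camera("scene")
a=cv2.resize(t["image"][165:232,115:200,::-1],None,fx=7,fy=7,interpolation=cv2.INTER_CUBIC)
cv2.imwrite("pics/t1.png",a)
a=cv2.resize(t["image"][165:220,245:315,::-1],None,fx=8,fy=8,interpolation=cv2.INTER_CUBIC)
cv2.imwrite("pics/t2.png",a)
save(s,"s1.png",(180,125,300,250),5)
```

```text
(no output)
```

View pics/t1.png

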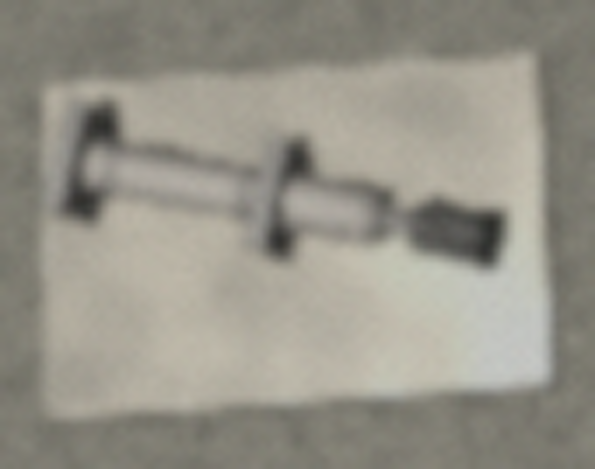

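View pics/t2.png

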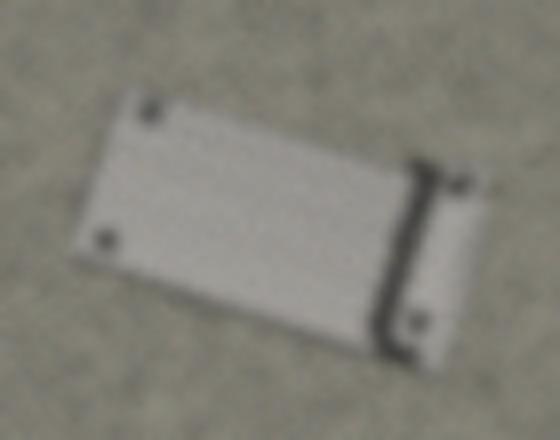

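View pics/s1.png

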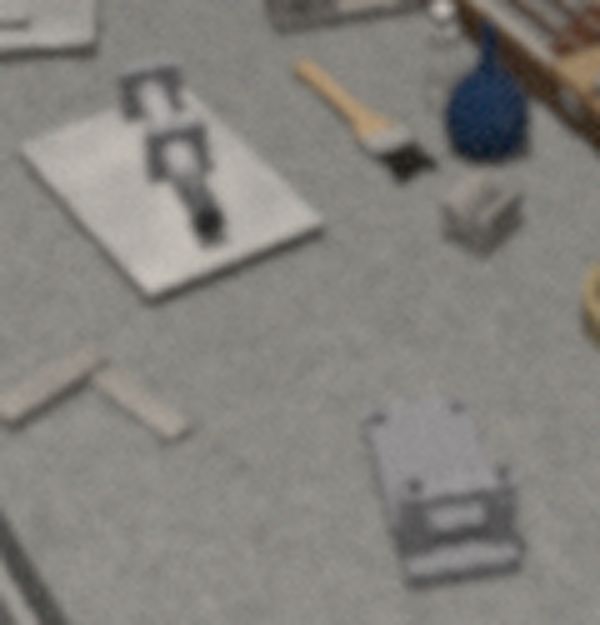

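```bash
cat >> h.py <<'E'
from scipy.optimize import minimize
def ringx(x,w,shape):
    if shape=='sq': return [[x,a*w/2,b*w/2] for a in(-1,1) for b in(-1,1)]
    return [[x,w/2*np.cos(q),w/2*np.sin(q)] for q in np.linspace(0,2*np.pi,16,endpoint=False)]
def rodparts(e=0):
    L=[(-86,-78,44,'sq'),(-78,-8,20,'c'),(-8,0,44,'sq'),(0,36,22,'c'),(36,50+e,10,'c'),(50+e,76+e,20,'c'),(76+e,82+e,24,'c')]
    return [np.array(ringx(a,w,s)+ringx(b,w,s))/1e3 for a,b,w,s in L]
def box(x0,x1,y0,y1,z0,z1): return np.array([[x,y,z] for x in(x0,x1) for y in(y0,y1) for z in(z0,z1)])/1e3
bparts=[box(-112,24,-32,32,0,16),box(0,14,-32,-16,16,68),box(0,14,16,32,16,68),box(0,14,-32,32,53,68)]
def place(parts,x,y,yaw,z):
    c,s=np.cos(yaw),np.sin(yaw);R=np.array([[c,-s,0],[s,c,0],[0,0,1]])
    return [P@R.T+[x,y,z] for P in parts]
def render(p,parts,S=4):
    m=np.zeros((384*S,512*S),np.uint8)
    for P in parts:
        q=np.array([proj(p,X) for X in P]); q=((q+.5)*S-.5)
        cv2.fillConvexPoly(m,np.round(cv2.convexHull(q.astype(np.float32))*16).astype(np.int32),255,shift=4)
    return cv2.resize(m,(512,384),interpolation=cv2.INTER_AREA)/255.
def overlay(p,parts,name,bx,sc):
    im=cv2.resize(p["image"][bx[1]:bx[3],bx[0]:bx[2],::-1],None,fx=sc,fy=sc,interpolation=cv2.INTER_CUBIC)
    for P in parts:
        q=np.array([proj(p,X) for X in P]);q=(q-[bx[0],bx[1]]+.5)*sc-.5
        h=cv2.convexHull(q.astype(np.float32)).astype(np.int32);cv2.polylines(im,[h],True,(0,0,255),1)
    cv2.imwrite("pics/"+name,im)
E
cat > fit.py <<'E'
from h import *
np.set_printoptions(precision=4,suppress=True)
t=vision.camera("top");s=vision.camera("scene")
def mk(p,n,loc):
    L=nets.masks_of(p,n)
    print(n,[(np.round(np.array(d["location"])*[512,384]),round(d["confidence"],2),d["mask"].sum()) for d in L])
    L=[d for d in L if np.linalg.norm(np.array(d["location"])*[512,384]-loc)<25]
    return L[0]["mask"].astype(float) if L else None
def fit(n,parts,lt,ls,z,x0):
    M=[(p,mk(p,n,l)) for p,l in((t,lt),(s,ls))];M=[m for m in M if m[1] is not None]
    def cost(v,M=M):
        P=place(parts,*v[:3],z);return sum(np.abs(cv2.GaussianBlur(render(p,P),(0,0),1)-cv2.GaussianBlur(m,(0,0),1)).sum()/m.sum() for p,m in M)
    for MM in (M,M[:1],M[1:]):
        if not MM: continue
        sim=[x0]+[list(np.array(x0)+d) for d in np.diag([.01,.01,.1])]
        r=minimize(lambda v:cost(v,MM),x0,method="Nelder-Mead",options=dict(initial_simplex=sim,xatol=1e-4,fatol=1e-4,maxiter=150));print(n,r.x,np.degrees(r.x[2]),r.fun)
        if MM is M: best=r.x
    return best
a=atz(t,(155.6,190.7),.037);b=atz(t,(178.8,195.8),.037);print(a,b)
rx=fit("rod",rodparts(),(155,192),(216,158),.037,[a[0],a[1],np.arctan2(b[1]-a[1],b[0]-a[0])])
c=atz(t,(296,197),.04);d=atz(t,(257.8,186.4),.016);print(c,d)
bx=fit("bracket",bparts,(280,193),(269,225),0,[c[0],c[1],np.arctan2(c[1]-d[1],c[0]-d[0])])
R=place(rodparts(),*rx,.037);B=place(bparts,*bx,0)
overlay(t,R,"ot1.png",(115,165,200,232),7);overlay(t,B,"ot2.png",(245,165,315,220),8)
overlay(s,R,"os1.png",(195,125,240,185),8);overlay(s,B,"os2.png",(245,195,295,250),8)
E
python3 fit.py
```

```text
[0.551  0.3539 0.037 ] [0.5362 0.2907 0.037 ]
rod [(array([151., 188.]), 0.58, np.int64(623)), (array([282., 192.]), 0.5, np.int64(1137))]
rod [(array([216., 153.]), 0.85, np.int64(384)), (array([275., 169.]), 0.21, np.int64(165))]
rod [ 0.5422  0.3519 -1.77  ] -101.4124867957207 0.21231343736805164
rod [ 0.5427  0.3513 -1.771 ] -101.46943389541043 0.1268981843790711
rod [ 0.5412  0.3502 -1.7668] -101.23070241872512 0.07011396663540091
[ 0.5284 -0.0278  0.04  ] [0.5629 0.0751 0.016 ]
bracket [(array([355., 174.]), 0.79, np.int64(1203)), (array([280., 193.]), 0.76, np.int64(1166))]
bracket [(array([326., 265.]), 0.96, np.int64(1197)), (array([266., 223.]), 0.65, np.int64(864))]
bracket [ 0.527  -0.0273 -1.9344] -110.83058650490456 0.11727239649888972
bracket [ 0.5278 -0.0268 -1.9261] -110.35557297236335 0.03394372210715744
bracket [ 0.5254 -0.0264 -1.952 ] -111.84207540915432 0.07257697869436032
```

```bash
cd pics; python3 -c "
import cv2,numpy as np
def pad(a,h,w):
    a=a[:h,:w];return cv2.copyMakeBorder(a,0,h-a.shape[0],0,w-a.shape[1],0)
L=[cv2.imread(f) for f in('ot1.png','ot2.png','os1.png','os2.png')]
cv2.imwrite('m1.png',np.hstack([L[0][:,:],pad(L[3],469,205)])) if 0 else None
cv2.imwrite('m2.png',np.hstack([pad(L[2],480,360),pad(L[3],480,400)]))
"
```

```text
(no output)
```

View pics/ot1.png

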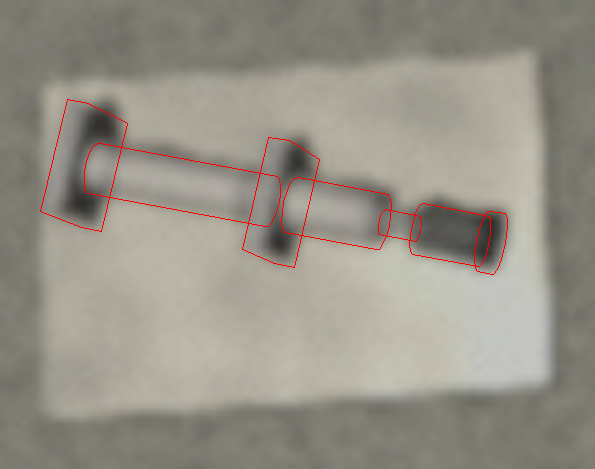

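View pics/ot2.png

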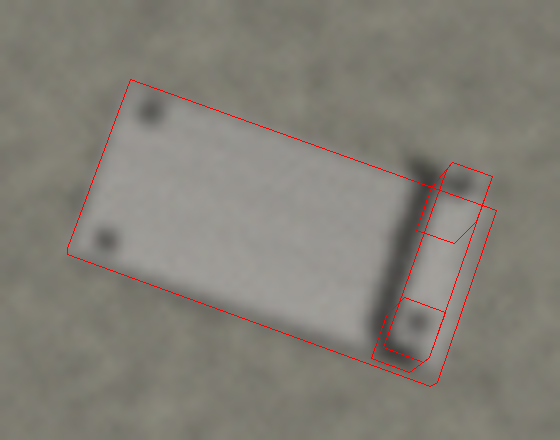

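View pics/m2.png

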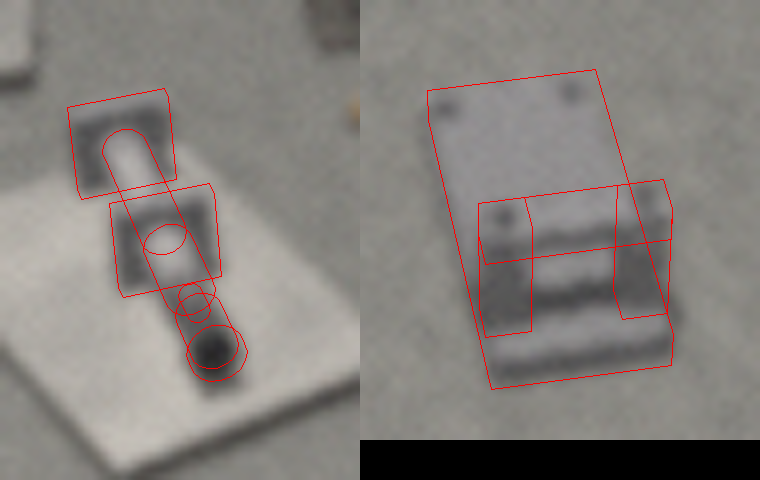

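The crops confirm the choice. The rod lies on the white plate with its knob toward −y, at top (179,196). The grey bracket's bridge is at its −y end, so the rod enters from the +y side. Overlays agree to about 1 px.

```bash
cat >> h.py <<'E'
from scipy.spatial.transform import Rotation as Ro
def Rdown(yaw): # tool x at yaw, z down
    c,s=np.cos(yaw),np.sin(yaw);return np.array([[c,s,0],[s,-c,0],[0,0,-1.]])
def rel(pos,yawdeg,o=None):
    o=o or status.observe();R=np.array(o["tcp_rot"]);p=np.array(o["ee_pos"])
    d=R.T@(np.array(pos)-p)*1e3;r=Ro.from_matrix(R.T@Rdown(np.radians(yawdeg))).as_rotvec(degrees=True)
    return np.round(d,1),np.round(r,2)
E
python3 - <<'E'
from h import *
print([x for x in dir(bot) if x[0]!='_'])
print(rel([.551,.3935,.14],78.6))
E
```

```text
['PlanningError', 'nose_length']
(array([-427.7, -200.2,  110.3]), array([ 0.  , -0.  , 86.11]))
```

Emit:
{"method": "carry_out", "body": {"series": [[-53, -25, 0, 0, 0, 10.5, -1], [-106, -50, 5, 0, 0, 21, -1], [-160, -75, 10, 0, 0, 31.5, -1], [-213, -100, 15, 0, 0, 42, -1], [-267, -125, 25, 0, 0, 52.5, -1], [-320, -150, 40, 0, 0, 63, -1], [-374, -175, 60, 0, 0, 73.5, -1], [-427.7, -200.2, 80, 0, 0, 84, -1]], "force": 60}}

```text
time: 2.4
ee_pos: [0.5521, 0.393, 0.1702]
tcp_rot: [[0.167, 0.986, 0.001], [0.986, -0.167, 0.001], [0.001, 0.001, -1.0]]
force: [-0.3, 0.2, 0.1]
grip_width: 1.0
```

Run:
```python
from h import *
print(rel([.551,.3935,.039],78.6));o=status.observe();print(o["ee_pos"],o["time"],o["force"],o["grip_width"],o["joint_positions"])
```

```text
(array([  0.2,  -1.2, 131.2]), array([ 0.03, -0.06,  1.81]))
[0.55205394 0.39298334 0.17024302] 2.4 [-0.33526025  0.21046644  0.09019864] 0.9997232449371394 [-0.95505693  0.65564112  0.40976783  1.79366576 -0.35885774  0.76511606
 -0.52693813]
```

Emit:
{"method": "carry_out", "body": {"series": [[0, -1, 30, 0, 0, 2, -1], [0, -1, 65, 0, 0, 2, -1], [0, -1, 95, 0, 0, 2, -1], [0, -1, 115, 0, 0, 2, -1], [0, -1, 125, 0, 0, 2, -1], [0, -1, 131, 0, 0, 2, -1], [0, -1, 131, 0, 0, 2, -1], [0, -1, 131, 0, 0, 2, -0.2]]}}

```text
time: 3.4
ee_pos: [0.5502, 0.3943, 0.0403]
tcp_rot: [[0.196, 0.981, 0.001], [0.981, -0.196, 0.001], [0.001, 0.001, -1.0]]
force: [-0.5, 0.4, -0.1]
grip_width: 0.82
```

Run:
```python
from h import *
t=vision.camera("top");s=vision.camera("scene")
save(s,"s3.png",(170,100,270,190),6);save(t,"t3.png",(105,150,215,240),6)
```

```text
(no output)
```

View pics/s3.png

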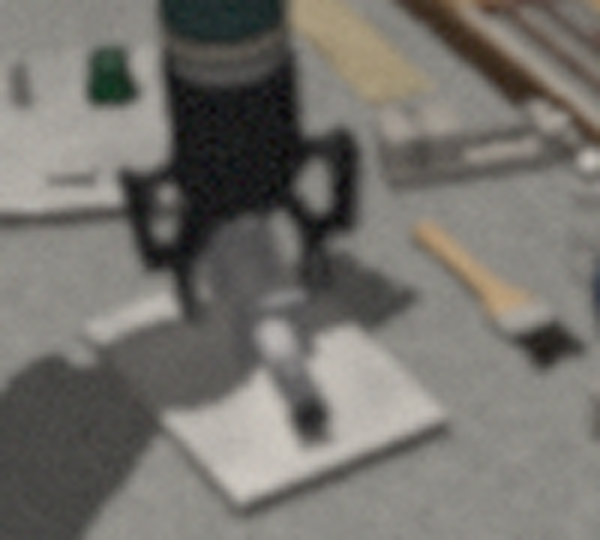

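View pics/t3.png

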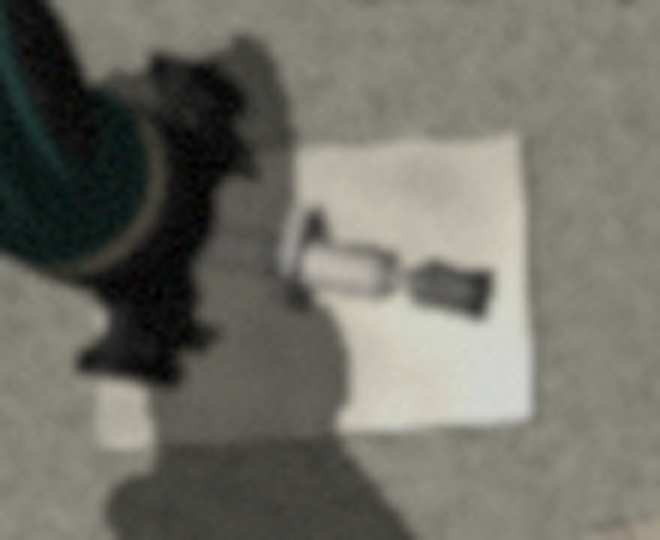

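The fingers straddle the barrel: the collar is at top crop (300,250), ahead of the jaws, and the end flange is hidden behind the hand. Closing now.

Emit:
{"method": "carry_out", "body": {"series": [[0, 0, 0, 0, 0, 0, 0.3], [0, 0, 0, 0, 0, 0, 0.5], [0, 0, 0, 0, 0, 0, 0.7], [0, 0, 0, 0, 0, 0, 1], [0, 0, 0, 0, 0, 0, 1], [0, 0, 0, 0, 0, 0, 1], [0, 0, 0, 0, 0, 0, 1], [0, 0, 0, 0, 0, 0, 1]], "force": 70}}

```text
time: 4.5
ee_pos: [0.5506, 0.394, 0.0401]
tcp_rot: [[0.196, 0.981, 0.002], [0.981, -0.196, 0.001], [0.001, 0.002, -1.0]]
force: [0.8, 0.4, 5.5]
grip_width: 0.213
```

Run:
```python
from h import *
o=status.observe();print(o["ee_pos"],o["force"],o["moment"],o["grip_width"],o["tcp_rot"])
```

```text
[0.55062749 0.39395751 0.04010391] [0.82776463 0.35603517 5.49911081] [-0.13533542 -0.30733476  0.0459337 ] 0.21297007768700194 [[ 1.95929062e-01  9.80616504e-01  1.75358750e-03]
 [ 9.80617614e-01 -1.95930385e-01  6.15667918e-04]
 [ 9.47315196e-04  1.59897155e-03 -9.99998273e-01]]
```

Emit:
{"method": "carry_out", "body": {"series": [[0, 0, -5, 0, 0, 0, 1], [0, 0, -15, 0, 0, 0, 1], [0, 0, -35, 0, 0, 0, 1], [0, 0, -60, 0, 0, 0, 1], [0, 0, -80, 0, 0, 0, 1], [0, 0, -90, 0, 0, 0, 1], [0, 0, -90, 0, 0, 0, 1], [0, 0, -90, 0, 0, 0, 1]]}}

```text
time: 5.5
ee_pos: [0.5489, 0.3936, 0.1287]
tcp_rot: [[0.196, 0.981, -0.001], [0.981, -0.196, -0.001], [-0.001, -0.001, -1.0]]
force: [-0.4, -0.0, -3.8]
grip_width: 0.207
```

Run:
```python
from h import *
o=status.observe();print(o["ee_pos"],o["force"],o["moment"],o["grip_width"])
t=vision.camera("top");s=vision.camera("scene")
save(s,"s4.png",(170,70,270,190),6);save(t,"t4.png",(105,150,215,240),6)
# bracket frame: origin .5275,-.027 yaw -110.6 ; staging rod origin at x=-100, z .095
yb=np.radians(-110.6);u=np.array([np.cos(yb),np.sin(yb)])
for n,sx in(("stage",-100),("seat",0)):
    q=np.array([.5275,-.027])+u*(sx-43)/1e3;print(n,q,rel([*q,.13],69.4))
```

```text
[0.54892356 0.39363231 0.12865014] [-0.3601537  -0.04179052 -3.84614322] [ 0.1043656  -0.0153923   0.02132491] 0.20655882467863163
stage [0.57781336 0.10685651] (array([-275.5,   84.4,   -1.3]), array([-0.07,  0.09,  9.32]))
seat [0.54262919 0.01325056] (array([-374.2,   68.2,   -1.2]), array([-0.07,  0.09,  9.32]))
```

View pics/s4.png

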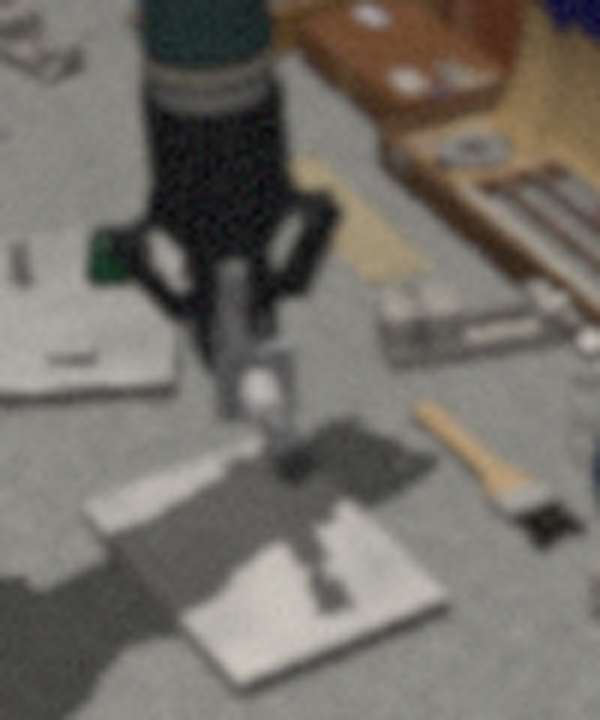

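View pics/t4.png

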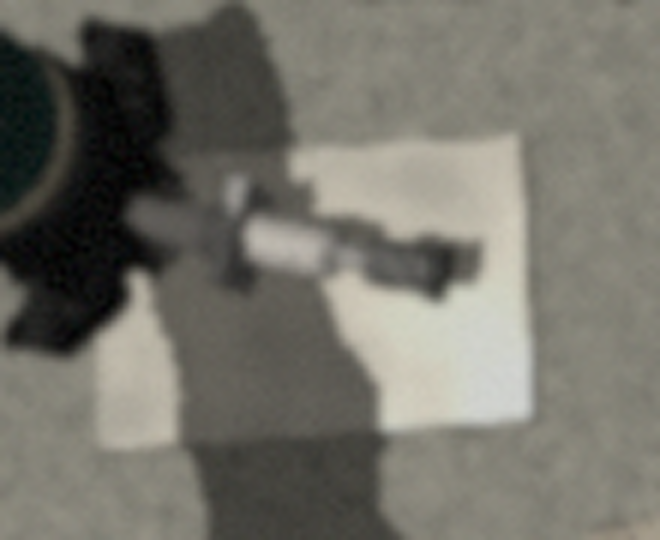

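```bash
cat >> h.py <<'E'
def rodheld(dx=0.043,dz=-.003,pitch=0,e=0,o=None):
    # rod frame in tool: rod x = -tool x, rod z = -tool z ; pitch>0 nose down
    o=o or status.observe();R=np.array(o["tcp_rot"]);p=np.array(o["ee_pos"])
    Rr=R@np.diag([-1.,1,-1])@Ro.from_euler('y',pitch).as_matrix()
    return [(P+[dx,0,0])@Rr.T+p+[0,0,dz] for P in rodparts(e)]
E
python3 - <<'E'
from h import *
t=vision.camera("top");s=vision.camera("scene")
R=rodheld()
overlay(s,R,"a.png",(195,115,235,160),10)
overlay(t,R,"b.png",(120,170,195,205),10)
overlay(s,rodheld(pitch=np.radians(6)),"c.png",(195,115,235,160),10)
a,b,c=[cv2.imread(f"pics/{k}.png") for k in "abc"]
cv2.imwrite("pics/m4.png",np.hstack([a[:,:380],c[:,:380]]));
E
```

```text
(no output)
```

View pics/m4.png

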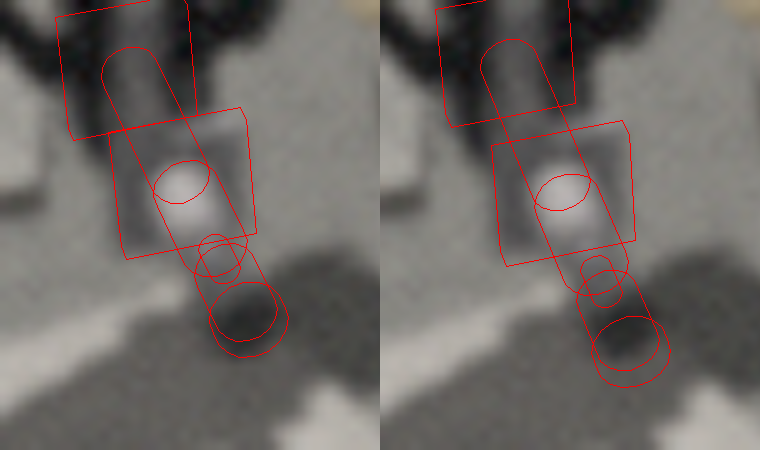

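View pics/b.png

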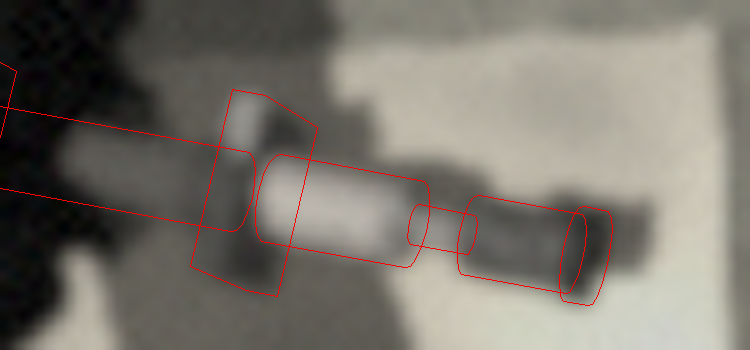

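Lifted: the load is 3.85 N (≈0.39 kg) and the rod is level in the jaws. The overlay matches at collar (scene 214,132) and knob (scene 220,147). Carrying it to the staging point behind the bracket.

Emit:
{"method": "carry_out", "body": {"series": [[-20, 6, 0, 0, 0, 0, 1], [-65, 20, 0, 0, 0, 2, 1], [-110, 34, 0, 0, 0, 4, 1], [-155, 48, 0, 0, 0, 6, 1], [-200, 62, 0, 0, 0, 8, 1], [-240, 74, 0, 0, 0, 9.3, 1], [-265, 82, 0, 0, 0, 9.3, 1], [-275, 84, 0, 0, 0, 9.3, 1]]}}

```text
time: 6.7
ee_pos: [0.5781, 0.1034, 0.1298]
tcp_rot: [[0.356, 0.934, 0.0], [0.934, -0.356, -0.002], [-0.002, 0.001, -1.0]]
force: [-0.9, -0.6, -3.7]
grip_width: 0.213
```

Emit:
{"method": "carry_out", "body": {"series": [[0, 0, 5, 0, 0, 0, 1], [0, 0, 15, 0, 0, 0, 1], [0, 0, 30, 0, 0, 0, 1], [0, 0, 45, 0, 0, 0, 1], [0, 0, 55, 0, 0, 0, 1], [0, 0, 60, 0, 0, 0, 1], [0, 0, 60, 0, 0, 0, 1], [0, 0, 60, 0, 0, 0, 1]]}}

```text
time: 7.7
ee_pos: [0.5787, 0.1077, 0.0698]
tcp_rot: [[0.352, 0.936, 0.001], [0.936, -0.352, 0.0], [0.0, 0.001, -1.0]]
force: [0.1, 0.4, -3.3]
grip_width: 0.208
```

```bash
cat > chk.py <<'E'
from h import *
import sys
n=sys.argv[1];np.set_printoptions(precision=4,suppress=True)
o=status.observe();print(o["time"],o["ee_pos"],o["force"],o["moment"],o["grip_width"]);print(o["tcp_rot"])
t=vision.camera("top");s=vision.camera("scene")
BP=place(bparts,.5275,-.027,np.radians(-110.6),0)
overlay(s,rodheld()+BP,"s"+n,(215,170,295,250),8)
overlay(t,rodheld()+BP,"t"+n,(215,160,315,220),8)
yb=np.radians(-110.6);u=np.array([np.cos(yb),np.sin(yb)]);v=np.array([-u[1],u[0]])
q=np.array(o["ee_pos"])[:2]-[.5275,-.027];print("bracket frame mm: along",q@u*1e3,"lat",q@v*1e3,"tool yaw",np.degrees(np.arctan2(o["tcp_rot"][1][0],o["tcp_rot"][0][0])))
E
python3 chk.py 5.png
```

```text
7.7 [0.5787 0.1077 0.0698] [ 0.1478  0.4393 -3.2761] [0.0932 0.0042 0.0157] 0.20843558155974554
[[ 0.3518  0.9361  0.001 ]
 [ 0.9361 -0.3518  0.0001]
 [ 0.0004  0.0009 -1.    ]]
bracket frame mm: along -144.06678839961262 lat 0.5032965859799768 tool yaw 69.40412116438354
```

View pics/s5.png

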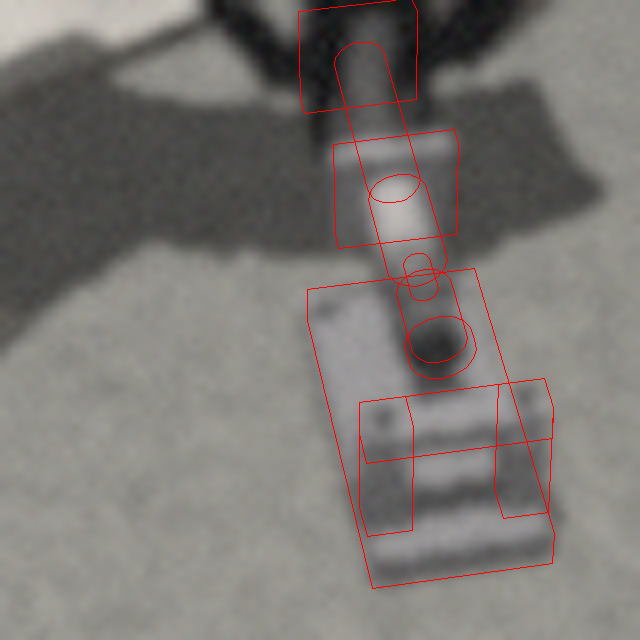

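View pics/t5.png

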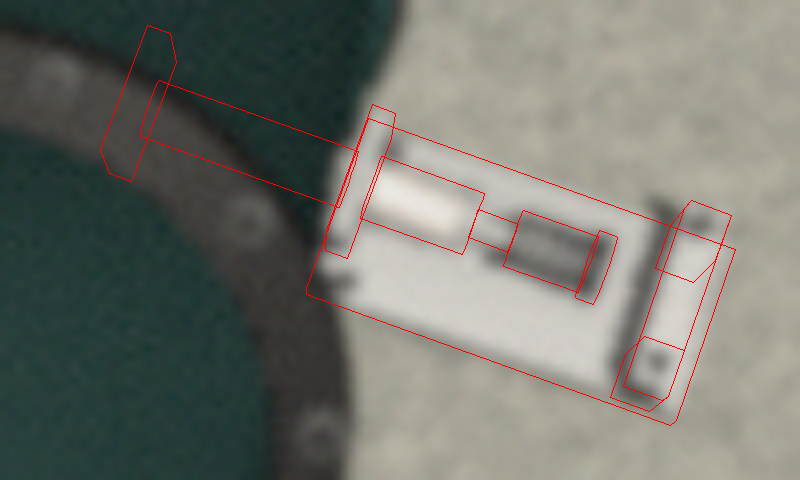

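```bash
cat > edge.py <<'E'
from h import *
np.set_printoptions(precision=4,suppress=True)
t=vision.camera("top");s=vision.camera("scene")
def find(p,A,B,n,rng=7,N=12):
    """A,B world endpoints; n world dir outward; returns offsets mm of strongest gradient along n"""
    g=cv2.GaussianBlur(p["image"],(0,0),0.8).astype(np.float32).mean(2)
    offs=np.arange(-rng,rng+.01,.25);prof=[]
    for f in np.linspace(.1,.9,N):
        P=A+(B-A)*f
        q=np.array([proj(p,P+n*o/1e3) for o in offs],np.float32)
        prof.append(cv2.remap(g,q[:,0].reshape(1,-1),q[:,1].reshape(1,-1),cv2.INTER_CUBIC)[0])
    pr=np.mean(prof,0);d=np.gradient(pr);
    k=[i for i in range(1,len(d)-1) if abs(d[i])>=abs(d[i-1]) and abs(d[i])>abs(d[i+1]) and abs(d[i])>.5]
    return [(float(offs[i]),round(float(d[i]),1)) for i in k]
yb=np.radians(-110.6);u=np.array([np.cos(yb),np.sin(yb),0]);v=np.array([-u[1],u[0],0]);O=np.array([.5275,-.027,0]);z=np.array([0,0,1.])
W=lambda x,y,zz:O+(u*x+v*y+z*zz)/1e3
print("v",v)
for nm,p in(("top",t),("scene",s)):
    print(nm)
    for y in(32,-32):
        sg=np.sign(y)
        for a,b in((-60,-35),(-35,-8)): print(" rail edge y",y,a,find(p,W(a,y,16),W(b,y,16),v*sg))
        print(" bridge top side y",y,find(p,W(0,y,68),W(14,y,68),v*sg))
    print(" bridge top rear",find(p,W(0,-28,68),W(0,28,68),-u))
    print(" bridge top front",find(p,W(14,-28,68),W(14,28,68),u))
    print(" rail front top",find(p,W(24,-28,16),W(24,28,16),u))
    print(" open L",find(p,W(14,16,24),W(14,16,45),v)," R",find(p,W(14,-16,24),W(14,-16,45),-v))
    # rod edges
    o=status.observe();R=np.array(o["tcp_rot"]);c=np.array(o["ee_pos"])+[0,0,-.003];ax=-R[:,0];la=-np.cross(ax,z);la=np.cross(z,ax)
    cam=-np.array(p["R"]).T@p["t"]
    for nm2,x0,x1,r in(("barrel",48,74,11),("knob",94,116,10)):
        vd=c+ax*.06-cam;n=np.cross(ax,vd);n/=np.linalg.norm(n)
        if n@la<0:n=-n
        for sg in(1,-1): print(" ",nm2,sg,find(p,c+ax*x0/1e3+n*sg*r/1e3,c+ax*x1/1e3+n*sg*r/1e3,n*sg))
E
python3 edge.py
```

```text
v [ 0.9361 -0.3518  0.    ]
top
 rail edge y 32 -60 [(-6.75, 0.5), (-2.25, -1.0), (-1.5, -1.1), (-0.75, -1.2), (-0.25, -1.2), (0.5, -1.1), (1.25, -1.0)]
 rail edge y 32 -35 [(0.0, -1.2), (1.5, -1.1)]
 bridge top side y 32 [(-2.5, 1.1)]
 rail edge y -32 -60 [(-3.0, -1.7), (-2.0, -1.8)]
 rail edge y -32 -35 [(-2.75, -1.9), (4.75, 0.5), (5.5, 0.5)]
 bridge top side y -32 [(-1.0, -2.1), (-0.25, -2.1)]
 bridge top rear [(-0.5, -3.1), (0.75, -3.3), (2.25, -2.9)]
 bridge top front [(-0.75, -0.7), (0.75, -0.9), (2.0, -1.0), (3.25, -1.1)]
 rail front top [(-5.25, -0.6), (-4.5, -0.8), (-3.5, -0.9), (-2.75, -1.0), (-1.75, -1.1), (-1.0, -1.1), (0.0, -1.0), (1.0, -0.8), (1.75, -0.6)]
 open L []  R [(-5.5, -1.0), (-4.75, -1.1), (-3.75, -1.2), (-2.75, -1.2), (-2.0, -1.2)]
  barrel 1 [(-5.25, -1.7), (2.25, 0.6)]
  barrel -1 [(-5.25, -2.0), (2.5, 1.3), (3.0, 1.2)]
  knob 1 [(-1.0, 2.5), (-0.25, 2.7), (0.75, 2.9), (1.5, 2.8), (2.25, 2.4)]
  knob -1 [(-6.5, -1.1), (-5.75, -0.9), (0.0, 3.1), (0.75, 3.3), (1.5, 3.3), (2.25, 2.9), (4.0, 2.1)]
scene
 rail edge y 32 -60 [(-1.75, -0.8), (-0.5, -0.9), (0.0, -0.9)]
 rail edge y 32 -35 [(5.75, 1.0), (6.5, 1.1)]
 bridge top side y 32 [(-5.25, 0.9), (-4.25, 0.9)]
 rail edge y -32 -60 [(0.5, -0.9)]
 rail edge y -32 -35 [(-6.5, 0.7), (-5.5, 0.8), (-5.0, 0.7), (-4.25, 0.8), (-3.75, 0.8), (-3.0, 0.7), (5.0, 0.8), (6.0, 0.7)]
 bridge top side y -32 [(-3.0, 0.9), (-1.25, 0.8), (-0.5, 0.8)]
 bridge top rear [(-5.25, -0.5), (-4.5, -0.5), (-4.0, -0.5)]
 bridge top front [(3.75, -1.2), (4.25, -1.2)]
 rail front top [(0.25, -1.4), (1.25, -1.4), (2.0, -1.4)]
 open L [(-4.75, -0.6)]  R [(-2.25, -0.5)]
  barrel 1 [(-6.25, -1.5), (-5.5, -1.8), (-4.75, -2.1), (-4.0, -2.1), (-3.25, -2.1), (-2.5, -2.2), (-1.75, -2.2), (-0.25, -1.7), (0.5, -1.6), (1.25, -1.4)]
  barrel -1 [(-2.0, -1.7), (-0.5, -1.8), (0.25, -2.1), (1.0, -2.0)]
  knob 1 [(-1.5, 1.7), (-0.75, 1.7), (1.0, 1.2)]
  knob -1 [(4.0, 2.1)]
```

Emit:
{"method": "carry_out", "body": {"series": [[0, 0.5, 8, 0, 0, 0, 1], [0, 0.5, 16, 0, 0, 0, 1], [0, 0.5, 22, 0, 0, 0, 1], [0, 0.5, 25, 0, 0, 0, 1], [0, 0.5, 27, 0, 0, 0, 1], [0, 0.5, 27.5, 0, 0, 0, 1], [0, 0.5, 27.5, 0, 0, 0, 1], [0, 0.5, 27.5, 0, 0, 0, 1]]}}

```text
time: 8.9
ee_pos: [0.5789, 0.1076, 0.0421]
tcp_rot: [[0.352, 0.936, 0.0], [0.936, -0.352, 0.0], [0.0, 0.0, -1.0]]
force: [-0.4, 0.4, -3.3]
grip_width: 0.211
```

```bash
python3 chk.py 6.png
```

```text
8.9 [0.5789 0.1076 0.0421] [-0.3788  0.4481 -3.2983] [ 0.1133 -0.0103  0.0344] 0.21081680124318317
[[ 0.3516  0.9362  0.0004]
 [ 0.9362 -0.3516  0.0001]
 [ 0.0002  0.0004 -1.    ]]
bracket frame mm: along -144.08457457843457 lat 0.7135532123325901 tool yaw 69.41709857638475
```

View pics/s6.png

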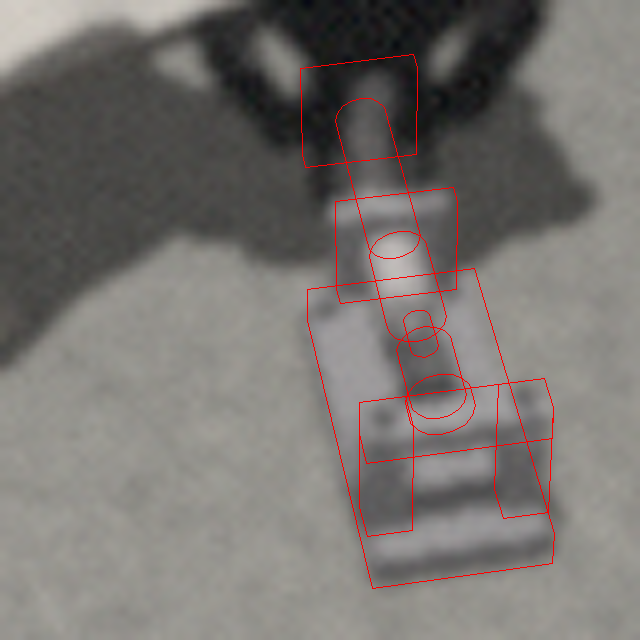

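The rod hangs just clear of the rail, with its knob behind the bridge (scene ≈269,217) and lined up with the opening. Starting to thread it, slowly.

Emit:
{"method": "carry_out", "body": {"series": [[-5, 0, 0, 0, 0, 0, 1], [-12, 0, 0, 0, 0, 0, 1], [-19, 0, 0, 0, 0, 0, 1], [-26, 0, 0, 0, 0, 0, 1], [-33, 0, 0, 0, 0, 0, 1], [-40, 0, 0, 0, 0, 0, 1], [-45, 0, 0, 0, 0, 0, 1], [-45, 0, 0, 0, 0, 0, 1]]}}

```text
time: 10.0
ee_pos: [0.5627, 0.0648, 0.042]
tcp_rot: [[0.352, 0.936, -0.0], [0.936, -0.352, -0.0], [-0.0, -0.0, -1.0]]
force: [0.5, 1.1, -3.1]
grip_width: 0.209
```

```bash
python3 chk.py 7.png
```

```text
10.0 [0.5627 0.0648 0.042 ] [ 0.5359  1.1106 -3.0524] [ 0.1284 -0.0328  0.0284] 0.20934634696086693
[[ 0.3524  0.9358 -0.0002]
 [ 0.9358 -0.3524 -0.0002]
 [-0.0003 -0.0001 -1.    ]]
bracket frame mm: along -98.34328997474317 lat 0.647480675656919 tool yaw 69.36384434581208
```

View pics/s7.png

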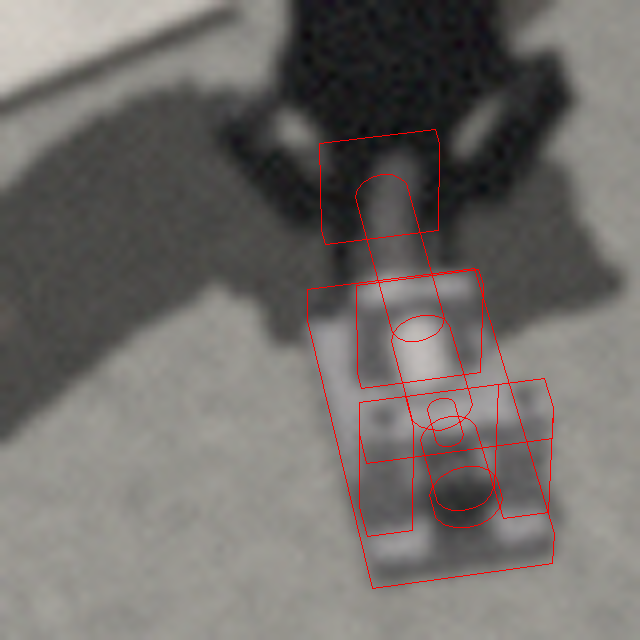

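The knob is now in front of the bridge (scene ≈273,231), with no contact force. Continuing to just short of the stop.

Emit:
{"method": "carry_out", "body": {"series": [[-5, 0, 0, 0, 0, 0, 1], [-12, 0, 0, 0, 0, 0, 1], [-20, 0, 0, 0, 0, 0, 1], [-28, 0, 0, 0, 0, 0, 1], [-36, 0, 0, 0, 0, 0, 1], [-43, 0, 0, 0, 0, 0, 1], [-48, 0, 0, 0, 0, 0, 1], [-48, 0, 0, 0, 0, 0, 1]]}}

```text
time: 11.1
ee_pos: [0.5458, 0.02, 0.0419]
tcp_rot: [[0.352, 0.936, -0.0], [0.936, -0.352, -0.0], [-0.0, -0.0, -1.0]]
force: [0.2, 0.7, -3.7]
grip_width: 0.205
```

```bash
python3 chk.py 8.png
```

```text
11.1 [0.5458 0.02   0.0419] [ 0.2101  0.6798 -3.6771] [ 0.1146 -0.004   0.024 ] 0.20478911730835214
[[ 0.3524  0.9359 -0.0002]
 [ 0.9359 -0.3524 -0.0002]
 [-0.0002 -0.0001 -1.    ]]
bracket frame mm: along -50.411736200687855 lat 0.6210484710457059 tool yaw 69.36747173475094
```

View pics/s8.png

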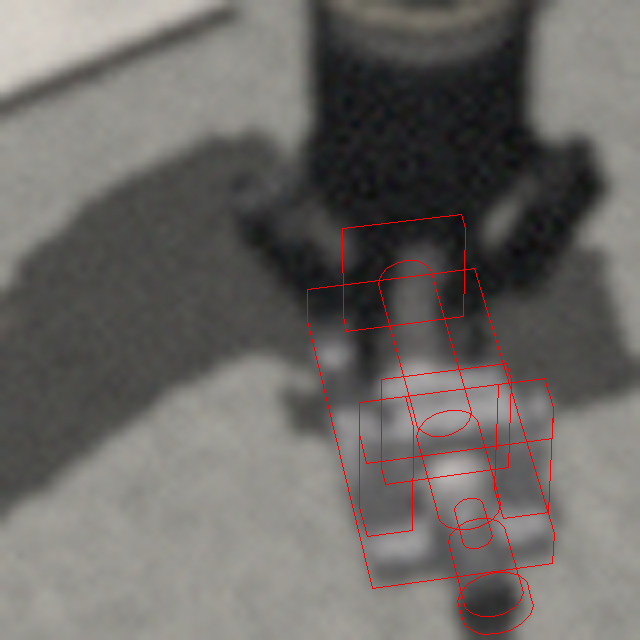

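View pics/t8.png

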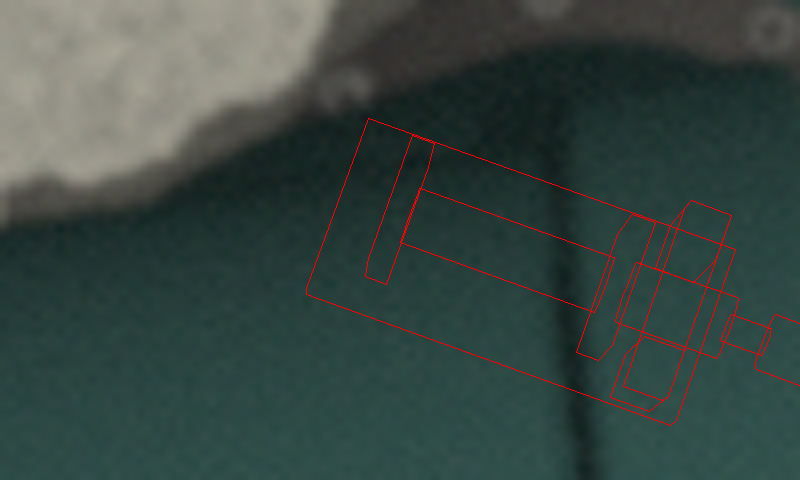

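Through the opening, about 7 mm short of the seat. Creeping to contact.

Emit:
{"method": "carry_out", "body": {"series": [[-2, 0, 0, 0, 0, 0, 1], [-3, 0, 0, 0, 0, 0, 1], [-4, 0, 0.3, 0, 0, 0, 1], [-5, 0, 0.5, 0, 0, 0, 1], [-5.5, 0, 0.5, 0, 0, 0, 1], [-6, 0, 0.5, 0, 0, 0, 1], [-6, 0, 0.5, 0, 0, 0, 1], [-6, 0, 0.5, 0, 0, 0, 1]]}}

```text
time: 12.2
ee_pos: [0.5439, 0.0149, 0.0414]
tcp_rot: [[0.352, 0.936, 0.0], [0.936, -0.352, 0.0], [0.0, 0.0, -1.0]]
force: [-0.3, 0.6, -3.5]
grip_width: 0.209
```

```bash
python3 chk.py 9.png
```

```text
12.2 [0.5439 0.0149 0.0414] [-0.277   0.594  -3.4674] [ 0.1005 -0.0092 -0.0316] 0.20946514934199356
[[ 0.3516  0.9361  0.    ]
 [ 0.9361 -0.3516  0.    ]
 [ 0.      0.     -1.    ]]
bracket frame mm: along -45.01777803152001 lat 0.6265212311232948 tool yaw 69.41434113770933
```

Emit:
{"method": "carry_out", "body": {"series": [[-0.5, 0, 0, 0, 0, 0, 1], [-1, 0, 0, 0, 0, 0, 1], [-1.5, 0, 0, 0, 0, 0, 1], [-2, 0, 0, 0, 0, 0, 1], [-2.5, 0, 0, 0, 0, 0, 1], [-3, 0, 0, 0, 0, 0, 1], [-3, 0, 0, 0, 0, 0, 1], [-3, 0, 0, 0, 0, 0, 1]]}}

```text
time: 13.3
ee_pos: [0.5432, 0.0132, 0.0414]
tcp_rot: [[0.351, 0.937, 0.0], [0.937, -0.351, 0.001], [0.001, -0.0, -1.0]]
force: [2.1, 5.1, -5.6]
grip_width: 0.209
```

```bash
python3 chk.py 9.png
```

```text
13.3 [0.5432 0.0132 0.0414] [ 2.0786  5.0891 -5.5652] [ 1.0592 -0.2928  0.1295] 0.20922844492046733
[[ 0.3505  0.9366  0.0004]
 [ 0.9366 -0.3505  0.001 ]
 [ 0.0011 -0.     -1.    ]]
bracket frame mm: along -43.10898709865269 lat 0.5753940824102843 tool yaw 69.4818031708934
```

Contact: about 5.5 N along the axis at −43.1 mm, which is exactly where the collar should meet the bridge. Lowering 0.8 mm to rest the flanges on the rail, then releasing.

Emit:
{"method": "carry_out", "body": {"series": [[0, 0, 0.4, 0, 0, 0, 1], [0, 0, 0.8, 0, 0, 0, 1], [0, 0, 0.8, 0, 0, 0, 1], [0, 0, 0.8, 0, 0, 0, 0.5], [0, 0, 0.8, 0, 0, 0, 0.2], [0, 0, 0.8, 0, 0, 0, -0.3], [0, 0, 0.8, 0, 0, 0, -0.8], [0, 0, 0.8, 0, 0, 0, -0.8]]}}

```text
time: 14.4
ee_pos: [0.5428, 0.0119, 0.0406]
tcp_rot: [[0.352, 0.936, -0.0], [0.936, -0.352, -0.0], [-0.0, 0.0, -1.0]]
force: [0.0, -0.2, -0.3]
grip_width: 0.897
```

Emit:
{"method": "carry_out", "body": {"series": [[0, 0, -10, 0, 0, 0, -0.8], [0, 0, -30, 0, 0, 0, -0.8], [0, 0, -60, 0, 0, 0, -0.8], [0, 0, -90, 0, 0, 0, -0.8], [-30, 0, -100, 0, 0, 0, -0.8], [-70, 0, -100, 0, 0, 0, -0.8], [-103, 0, -100, 0, 0, 0, -0.8], [-106, 0, -100, 0, 0, 0, -0.8]]}}

```text
time: 15.4
ee_pos: [0.5043, -0.0899, 0.1415]
tcp_rot: [[0.356, 0.934, 0.0], [0.934, -0.356, -0.001], [-0.001, 0.0, -1.0]]
force: [0.1, 1.0, 0.4]
grip_width: 0.897
```

```bash
cat > chk2.py <<'E'
from h import *
import sys
n=sys.argv[1];e=float(sys.argv[2]);np.set_printoptions(precision=4,suppress=True)
o=status.observe();print(o["time"],o["ee_pos"],o["force"],o["moment"],o["grip_width"])
t=vision.camera("top");s=vision.camera("scene")
yb=np.radians(-110.6);BP=place(bparts+rodparts(e)[:0],.5275,-.027,yb,0)
u=np.array([np.cos(yb),np.sin(yb)]);v=np.array([-u[1],u[0]])
c=np.array([.5275,-.027])+v*.0006
RP=place(rodparts(e),*c,yb,.038)
overlay(s,RP+BP,"s"+n,(235,190,300,265),8)
overlay(t,RP+BP,"t"+n,(245,160,345,220),8)
q=np.array(o["ee_pos"])[:2]-[.5275,-.027];print("bracket frame mm: along",q@u*1e3,"lat",q@v*1e3,"tool yaw",np.degrees(np.arctan2(o["tcp_rot"][1][0],o["tcp_rot"][0][0])))
E
python3 chk2.py 10.png 0
```

```text
15.4 [ 0.5043 -0.0899  0.1415] [0.1133 0.9925 0.413 ] [ 0.0388 -0.0452  0.0173] 0.8971519298241375
bracket frame mm: along 67.03168862818576 lat 0.4471186733983598 tool yaw 69.1179055291093
```

View pics/s10.png

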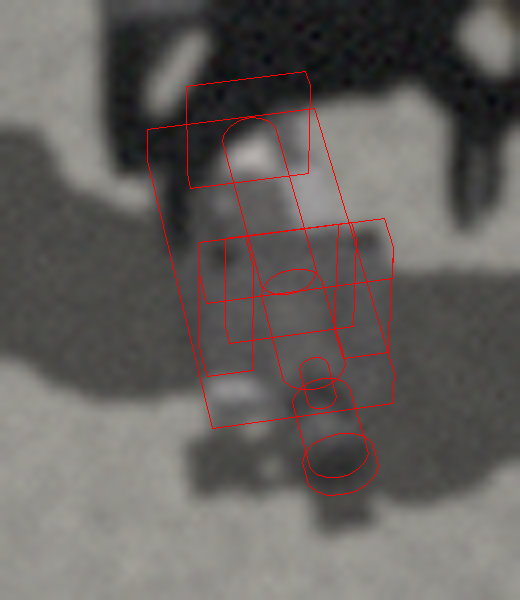

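View pics/t10.png

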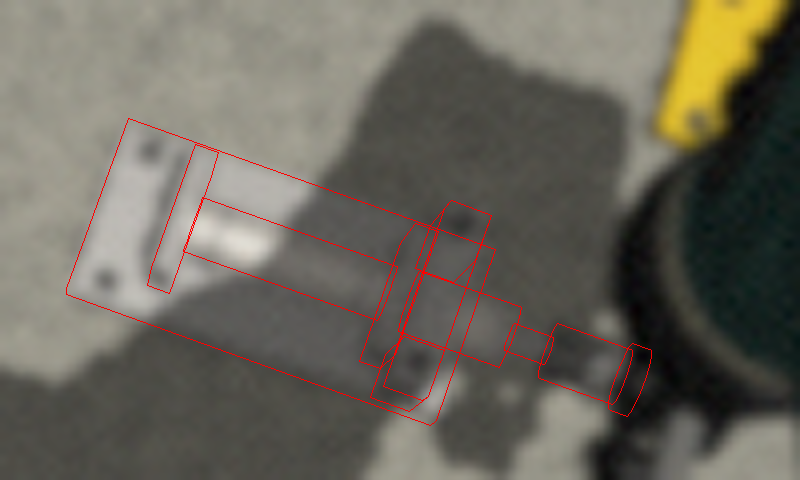

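Run:
```python
from h import *
np.set_printoptions(precision=1,suppress=True)
t=vision.camera("top");o=status.observe()
yb=np.radians(-110.6);u=np.array([np.cos(yb),np.sin(yb)]);v=np.array([-u[1],u[0]])
for px in((327,178.5),(331,160),(380,170),(376,188),(245+700/8,160+140/8)):
    for z in(0,.016): q=atz(t,px,z)[:2]-[.5275,-.027];print(px,z,q@u*1e3,q@v*1e3)
q=np.array([.5275,-.027])+u*.063+v*.0006;print(rel([*q,.0395],69.4),np.array(o["ee_pos"])*1e3,o["time"])
```

```text
(327, 178.5) 0 69.33477425732511 88.38098235437197
(327, 178.5) 0.016 67.08052251059982 84.36376392373377
(331, 160) 0 63.30941018528813 143.69386635714577
(331, 160) 0.016 61.15308047209861 138.77772297898156
(380, 170) 0 204.13790964351938 163.3542657097533
(380, 170) 0.016 199.69288618803125 158.11860864549212
(376, 188) 0 208.6574860105121 109.53267222543467
(376, 188) 0.016 204.1390120376303 105.17170419558043
(332.5, 177.5) 0 83.19126089902562 96.47253744649254
(332.5, 177.5) 0.016 80.71181855246364 92.32381799456913
(array([ -0. ,  -0.2, 101.4]), array([ 0. , -0.1,  0.1])) [506.  -86.3 140.9] 15.55
```

Rod seated: end flange at top ≈(267,187), knob out in front at top ≈(319,206). The yellow bracket is ≥84 mm to the side of the axis, so the fingers clear it. Descending on the knob.

Emit:
{"method": "carry_out", "body": {"series": [[0, 0, 15, 0, 0, 0, -0.6], [0, 0, 35, 0, 0, 0, -0.6], [0, 0, 60, 0, 0, 0, -0.6], [0, 0, 80, 0, 0, 0, -0.6], [0, 0, 93, 0, 0, 0, -0.6], [0, 0, 99, 0, 0, 0, -0.6], [0, 0, 101, 0, 0, 0, -0.6], [0, 0, 101, 0, 0, 0, -0.6]]}}

```text
time: 16.55
ee_pos: [0.5059, -0.0871, 0.0399]
tcp_rot: [[0.352, 0.936, 0.001], [0.936, -0.352, -0.0], [0.0, 0.001, -1.0]]
force: [0.9, -0.4, -0.2]
grip_width: 0.8
```

```bash
python3 chk2.py 11.png 0
```

```text
16.55 [ 0.5059 -0.0871  0.0399] [ 0.8928 -0.4496 -0.199 ] [ 0.0175  0.0165 -0.0242] 0.8002760232260074
bracket frame mm: along 63.904015590002736 lat 0.9074822424767659 tool yaw 69.41954688004381
```

View pics/s11.png

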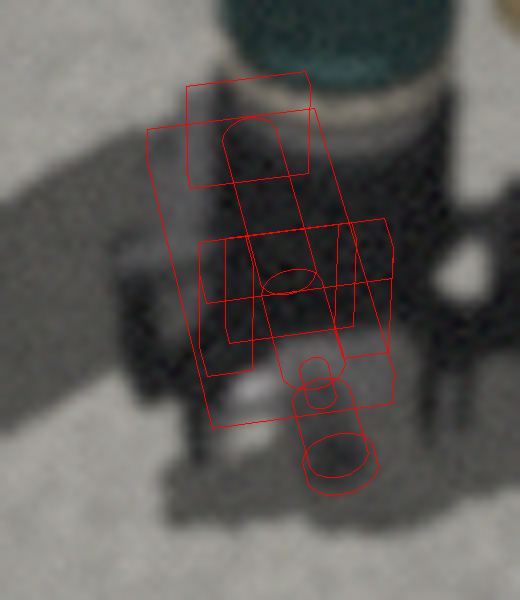

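Emit:
{"method": "carry_out", "body": {"series": [[1, 0, 0, 0, 0, 0, -0.3], [1, 0, 0, 0, 0, 0, 0.1], [1, 0, 0, 0, 0, 0, 0.4], [1, 0, 0, 0, 0, 0, 1], [1, 0, 0, 0, 0, 0, 1], [1, 0, 0, 0, 0, 0, 1], [1, 0, 0, 0, 0, 0, 1], [1, 0, 0, 0, 0, 0, 1]], "force": 60}}

```text
time: 17.65
ee_pos: [0.506, -0.0863, 0.0397]
tcp_rot: [[0.352, 0.936, 0.0], [0.936, -0.352, -0.0], [0.0, 0.0, -1.0]]
force: [0.8, 0.7, 3.1]
grip_width: 0.214
```

```bash
python3 chk2.py 12.png 0
python3 - <<'E'
from h import *
for i in range(3):
    vision.camera("top");o=status.observe();print(o["ee_pos"],o["force"])
E
```

```text
17.65 [ 0.506  -0.0863  0.0397] [0.7947 0.6655 3.1469] [0.0647 0.0709 0.0225] 0.21416523961362244
bracket frame mm: along 63.05518831474209 lat 0.7156159153770721 tool yaw 69.41323746110768
[ 0.50599043 -0.08627355  0.03970263] [-0.18672063  0.15896652  3.1111772 ]
[ 0.50597809 -0.08626897  0.03968424] [-0.63357373 -0.68668716  3.12631298]
[ 0.50597766 -0.08625882  0.03968593] [0.27301685 0.31399493 2.40938356]
```

Knob gripped: the width matches the 20 mm barrel, and the closed reference is 63.05 mm along. Pulling 10 mm first to see the spring.

Emit:
{"method": "carry_out", "body": {"series": [[-2, 0, 0, 0, 0, 0, 1], [-4, 0, 0, 0, 0, 0, 1], [-6, 0, 0, 0, 0, 0, 1], [-8, 0, 0, 0, 0, 0, 1], [-10, 0, 0, 0, 0, 0, 1], [-10, 0, 0, 0, 0, 0, 1], [-10, 0, 0, 0, 0, 0, 1], [-10, 0, 0, 0, 0, 0, 1]]}}

```text
time: 18.9
ee_pos: [0.503, -0.0945, 0.0396]
tcp_rot: [[0.35, 0.937, 0.001], [0.937, -0.35, 0.001], [0.001, 0.0, -1.0]]
force: [1.7, 5.1, 1.5]
grip_width: 0.21
```

```bash
cat > avg.py <<'E'
from h import *
np.set_printoptions(precision=2,suppress=True)
yb=np.radians(-110.6);u=np.array([np.cos(yb),np.sin(yb)]);v=np.array([-u[1],u[0]])
F=[];A=[]
for i in range(10):
    vision.camera("scene");o=status.observe();F.append(o["force"]);q=np.array(o["ee_pos"])[:2]-[.5275,-.027];A.append([q@u*1e3,q@v*1e3,o["ee_pos"][2]*1e3])
F=np.array(F);A=np.array(A);print("t",o["time"],"axial force",(-F[:,:2]@u).mean(),(F[:,:2]@u).std(),"lat",(F[:,:2]@v).mean(),"z",F[:,2].mean(),"pos",A.mean(0),A.std(0),"pulled",A[:,0].mean()-63.05,"w",o["grip_width"])
E
python3 avg.py
```

```text
t 19.4 axial force 5.279038484828517 0.3839345394749637 lat 0.01479586233480873 z 1.27954287390051 pos [71.77  0.84 39.6 ] [0.01 0.01 0.01] pulled 8.724107104265244 w 0.2103964524397918
```

Emit:
{"method": "carry_out", "body": {"series": [[-2, 0, 0, 0, 0, 0, 1], [-4, 0, 0, 0, 0, 0, 1], [-6, 0, 0, 0, 0, 0, 1], [-8, 0, 0, 0, 0, 0, 1], [-10, 0, 0, 0, 0, 0, 1], [-12, 0, 0, 0, 0, 0, 1], [-14, 0, 0, 0, 0, 0, 1], [-14, 0, 0, 0, 0, 0, 1]]}}

```text
time: 20.4
ee_pos: [0.4987, -0.1064, 0.0396]
tcp_rot: [[0.349, 0.937, 0.001], [0.937, -0.349, 0.003], [0.003, 0.0, -1.0]]
force: [3.2, 6.7, 0.5]
grip_width: 0.215
```

```bash
python3 avg.py; python3 chk2.py 13.png 21
```

```text
t 20.9 axial force 7.906622602338082 0.3961188424760149 lat 0.7229145163548256 z 0.89764577631703 pos [84.42  1.05 39.59] [0.02 0.01 0.01] pulled 21.37029652556491 w 0.21163349786441105
20.9 [ 0.4988 -0.1064  0.0396] [3.2905 6.8378 1.1518] [ 1.4914 -0.5818  0.0879] 0.21163349786441105
bracket frame mm: along 84.43054214448385 lat 1.0394876484312088 tool yaw 69.56947924112723
```

View pics/s13.png

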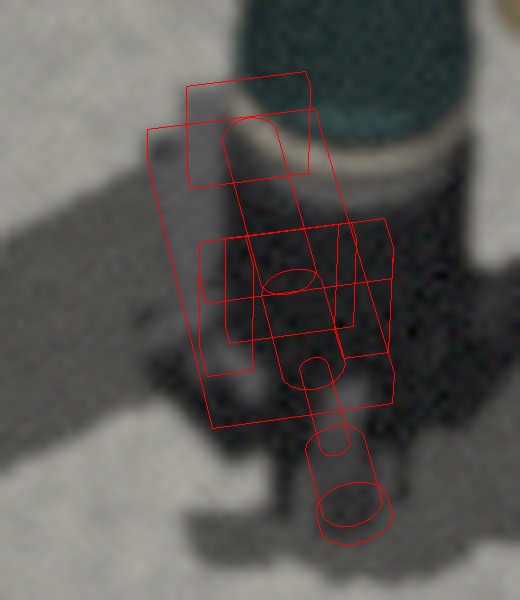

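Run:
```python
from h import *
a=cv2.imread("pics/t13.png");b=cv2.imread("pics/t10.png")
cv2.imwrite("pics/cmp.png",np.vstack([b[100:390,50:500],a[100:390,50:500]]))
```

```text
(no output)
```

View pics/cmp.png

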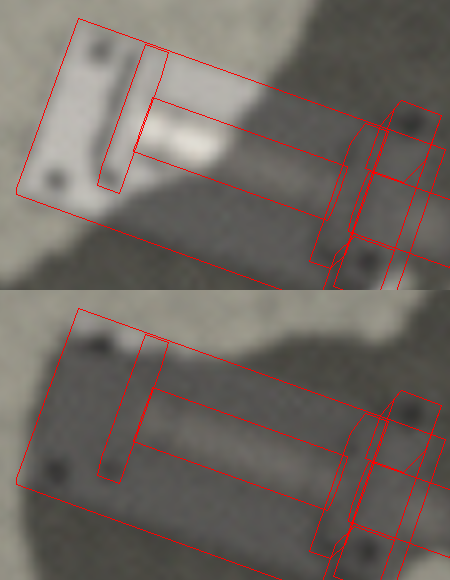

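The force slope is 208 N/m as expected, but the level is about 0.4 N low. That could be force bias, or ~2 mm of gap or slip. I'll ease back to near closed to find where the 4 N preload step sits.

Emit:
{"method": "carry_out", "body": {"series": [[3, 0, 0, 0, 0, 0, 1], [7, 0, 0, 0, 0, 0, 1], [11, 0, 0, 0, 0, 0, 1], [15, 0, 0, 0, 0, 0, 1], [18, 0, 0, 0, 0, 0, 1], [20, 0, 0, 0, 0, 0, 1], [20.5, 0, 0, 0, 0, 0, 1], [20.5, 0, 0, 0, 0, 0, 1]]}}

```text
time: 22.0
ee_pos: [0.5049, -0.0894, 0.0397]
tcp_rot: [[0.351, 0.936, 0.0], [0.936, -0.351, 0.0], [0.0, 0.0, -1.0]]
force: [2.1, 4.0, 2.1]
grip_width: 0.222
```

```bash
python3 avg.py
```

```text
t 22.5 axial force 5.130859849299718 0.48854475781010304 lat 0.7339958949626831 z 2.1865085293129574 pos [66.51  0.82 39.68] [0.03 0.02 0.01] pulled 3.4641963133723124 w 0.21582441889555454
```

Emit:
{"method": "carry_out", "body": {"series": [[0.5, 0, 0, 0, 0, 0, 1], [1, 0, 0, 0, 0, 0, 1], [1, 0, 0, 0, 0, 0, 1], [1, 0, 0, 0, 0, 0, 1], [1, 0, 0, 0, 0, 0, 1], [1, 0, 0, 0, 0, 0, 1], [1, 0, 0, 0, 0, 0, 1], [1, 0, 0, 0, 0, 0, 1]]}}

```text
time: 23.5
ee_pos: [0.5052, -0.0886, 0.0397]
tcp_rot: [[0.352, 0.936, 0.0], [0.936, -0.352, -0.0], [0.0, 0.0, -1.0]]
force: [1.9, 3.0, 3.0]
grip_width: 0.209
```

```bash
python3 avg.py
```

```text
t 24.0 axial force 4.179220607251037 0.6021013747618191 lat 1.2820078014162466 z 2.96511573960225 pos [65.5   0.79 39.67] [0.01 0.01 0.01] pulled 2.4474652828772037 w 0.2120264507311316
```

Emit:
{"method": "carry_out", "body": {"series": [[0.5, 0, 0, 0, 0, 0, 1], [1, 0, 0, 0, 0, 0, 1], [1, 0, 0, 0, 0, 0, 1], [1, 0, 0, 0, 0, 0, 1], [1, 0, 0, 0, 0, 0, 1], [1, 0, 0, 0, 0, 0, 1], [1, 0, 0, 0, 0, 0, 1], [1, 0, 0, 0, 0, 0, 1]]}}

```text
time: 25.0
ee_pos: [0.5056, -0.0876, 0.0397]
tcp_rot: [[0.352, 0.936, 0.0], [0.936, -0.352, -0.0], [0.0, 0.0, -1.0]]
force: [3.0, 3.3, 3.7]
grip_width: 0.211
```

```bash
python3 avg.py
```

```text
t 25.5 axial force 4.444929141677251 0.4388365422281704 lat 2.2035359345159127 z 3.2389426387172255 pos [64.45  0.75 39.65] [0.02 0.01 0.01] pulled 1.3998357283095828 w 0.21463108923550203
```

Emit:
{"method": "carry_out", "body": {"series": [[0.5, 0, 0, 0, 0, 0, 1], [1, 0, 0, 0, 0, 0, 1], [1, 0, 0, 0, 0, 0, 1], [1, 0, 0, 0, 0, 0, 1], [1, 0, 0, 0, 0, 0, 1], [1, 0, 0, 0, 0, 0, 1], [1, 0, 0, 0, 0, 0, 1], [1, 0, 0, 0, 0, 0, 1]]}}

```text
time: 26.5
ee_pos: [0.5058, -0.0867, 0.0396]
tcp_rot: [[0.352, 0.936, 0.0], [0.936, -0.352, -0.0], [0.0, 0.0, -1.0]]
force: [4.2, 2.7, 3.9]
grip_width: 0.211
```

```bash
python3 avg.py
```

```text
t 27.0 axial force 3.8686959747477756 0.3507894781402622 lat 2.392811202759513 z 3.871639716031562 pos [63.5   0.73 39.65] [0.02 0.01 0.01] pulled 0.4525973102054479 w 0.20695131765741612
```

Emit:
{"method": "carry_out", "body": {"series": [[0.5, 0, 0, 0, 0, 0, 1], [0.8, 0, 0, 0, 0, 0, 1], [0.8, 0, 0, 0, 0, 0, 1], [0.8, 0, 0, 0, 0, 0, 1], [0.8, 0, 0, 0, 0, 0, 1], [0.8, 0, 0, 0, 0, 0, 1], [0.8, 0, 0, 0, 0, 0, 1], [0.8, 0, 0, 0, 0, 0, 1]]}}

```text
time: 28.0
ee_pos: [0.5059, -0.0862, 0.0396]
tcp_rot: [[0.352, 0.936, -0.0], [0.936, -0.352, -0.0], [-0.0, -0.0, -1.0]]
force: [2.3, -0.7, 4.2]
grip_width: 0.211
```

```bash
python3 avg.py
```

```text
t 28.5 axial force 0.033283806063221136 0.39631521683780413 lat 2.5488864425881985 z 3.6444833523092703 pos [63.03  0.58 39.62] [0.02 0.02 0.01] pulled -0.01688466358601204 w 0.2150059492824572
```

The preload step (3.9 N to 0) falls between 0.45 and 0 mm on my reference, so the reference is right and the low force was sensor bias. Pulling to about 31.4 mm.

Emit:
{"method": "carry_out", "body": {"series": [[-5, 0, 0, 0, 0, 0, 1], [-10, 0, 0, 0, 0, 0, 1], [-15, 0, 0, 0, 0, 0, 1], [-20, 0, 0, 0, 0, 0, 1], [-25, 0, 0, 0, 0, 0, 1], [-30, 0, 0, 0, 0, 0, 1], [-33, 0, 0, 0, 0, 0, 1], [-33, 0, 0, 0, 0, 0, 1]]}}

```text
time: 29.5
ee_pos: [0.4961, -0.1128, 0.0395]
tcp_rot: [[0.348, 0.938, 0.001], [0.937, -0.348, 0.005], [0.005, -0.001, -1.0]]
force: [6.6, 7.9, 1.6]
grip_width: 0.212
```

```bash
python3 avg.py
```

```text
t 30.0 axial force 9.40022056648692 0.3639908539611134 lat 2.6701411176938947 z 1.5279828024473032 pos [91.11  0.82 39.45] [0.05 0.03 0.01] pulled 28.05519871440383 w 0.21359998695773155
```

Emit:
{"method": "carry_out", "body": {"series": [[-1, 0, 0, 0, 0, 0, 1], [-2, 0, 0, 0, 0, 0, 1], [-3, 0, 0, 0, 0, 0, 1], [-3.6, 0, 0, 0, 0, 0, 1], [-3.6, 0, 0, 0, 0, 0, 1], [-3.6, 0, 0, 0, 0, 0, 1], [-3.6, 0, 0, 0, 0, 0, 1], [-3.6, 0, 0, 0, 0, 0, 1]]}}

```text
time: 31.0
ee_pos: [0.4952, -0.1155, 0.0394]
tcp_rot: [[0.347, 0.938, 0.001], [0.938, -0.347, 0.005], [0.005, -0.001, -1.0]]
force: [7.2, 9.0, 1.9]
grip_width: 0.212
```

```bash
python3 avg.py;python3 chk2.py 14.png 31.4
```

```text
t 31.5 axial force 10.144358325131261 0.5378128412889799 lat 2.87950791294753 z 0.9641600219983324 pos [94.19  0.86 39.44] [0.02 0.01 0.01] pulled 31.138823616597634 w 0.20637895454161703
31.5 [ 0.4952 -0.1155  0.0394] [5.185  7.4727 1.3288] [ 1.7101 -1.3156 -0.1126] 0.20637895454161703
bracket frame mm: along 94.17390939004883 lat 0.8662550667018432 tool yaw 69.69482565051439
```

View pics/s14.png

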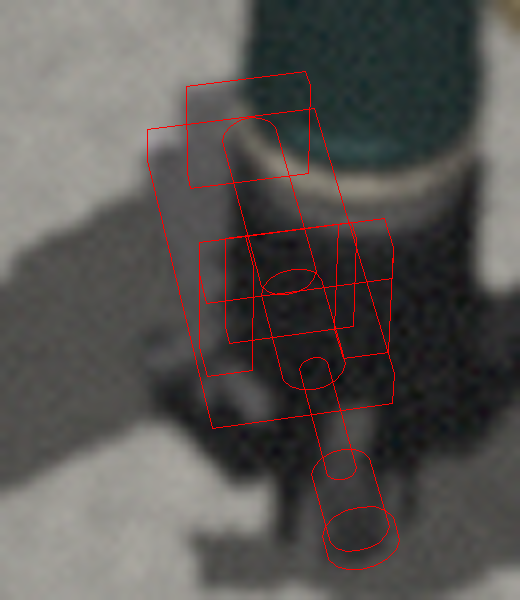

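Emit:
{"method": "carry_out", "body": {"series": [[-0.3, 0, 0, 0, 0, 0, 1], [-0.5, 0, 0, 0, 0, 0, 1], [-0.5, 0, 0, 0, 0, 0, 1], [-0.5, 0, 0, 0, 0, 0, 1], [-0.5, 0, 0, 0, 0, 0, 1], [-0.5, 0, 0, 0, 0, 0, 1], [-0.5, 0, 0, 0, 0, 0, 1], [-0.5, 0, 0, 0, 0, 0, 1]]}}

```text
time: 32.6
ee_pos: [0.4951, -0.1158, 0.0394]
tcp_rot: [[0.347, 0.938, 0.001], [0.938, -0.347, 0.006], [0.006, -0.001, -1.0]]
force: [6.9, 8.4, 1.3]
grip_width: 0.211
```

```bash
python3 avg.py
python3 - <<'E'
from h import *
t=vision.camera("top");s=vision.camera("scene");save(s,"s15.png",sc=1.5);save(t,"t15.png",sc=1.5)
E
python3 avg.py
```

```text
t 33.1 axial force 10.32740361288934 0.3953260803163065 lat 3.1969810139748174 z 1.2860618699552169 pos [94.53  0.87 39.45] [0.02 0.02 0.01] pulled 31.480380071063536 w 0.2118067457918376
t 33.7 axial force 10.615080335813323 0.5531616975469111 lat 2.8817597843692884 z 1.0408397588476421 pos [94.53  0.87 39.44] [0.01 0.01 0.01] pulled 31.483467885175372 w 0.21607457884815412
```

View pics/t15.png

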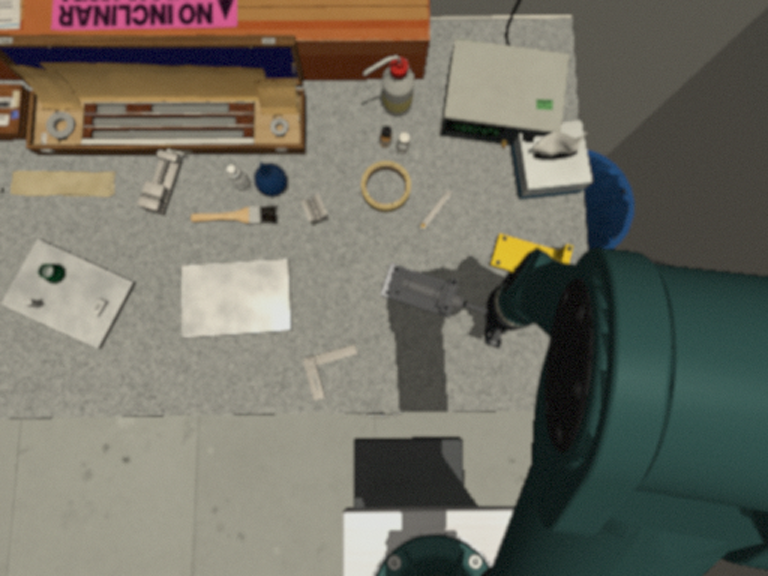

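View pics/s15.png

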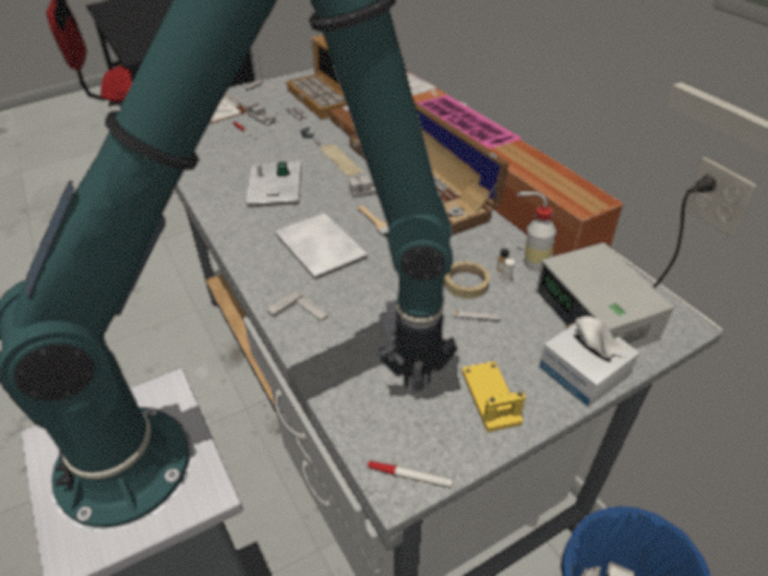

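Stable at 31.5 mm and 10.3–10.6 N (about 10.3 N expected). In the scene picture the square (≈200,205), pen (≈273,316) and yellow bracket (≈328,263) have not moved. The V-block also sits where it started (top ≈210,139). Handing in.

```bash
python3 -c "
from rig import order
print(order.close_job())"
```

```text
the job is handed in; nothing more can be done
None
```

I threaded the rod knob first under the grey bracket's bridge from the rail side and pushed it until the collar met the bridge. I then gripped the knob, pulled it out 31.5 mm and handed in at about 34 s, still holding it there.

**Collar seated:** contact came at about 5.5 N along the axis, at exactly the position expected for the collar on the bridge.

**Pull-out:** the last two readings were steady at 31.5 mm (the mark is 30 to 33 mm), with 10.3 to 10.6 N against about 10.3 N expected.

**Checks that disagreed:**
- **Low force:** partway out, the force read about 0.4 N low. I eased the knob back to closed and the 4 N preload step fell at my zero, so I put this down to sensor bias rather than slip or a gap.
- **Side force:** about 3 N of sideways force remained on the grip.
- **Black ring not seen:** the hand hid it and the pictures are too coarse, so the mark rests on travel and force only.

**Bystanders:** the square, V-block, pen and yellow bracket show no change in the last pictures.

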